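# Press a bearing dust cap into a hand-truck wheel

## Robot

A 6-joint arm with a two-finger parallel gripper is mounted at the origin on the work surface. World frame = base frame: x ahead of the robot, y to its left, z up, the work surface at z = 0. Lengths are in m, angles in rad, forces in N, time in s.
With the tool pointing down it reaches from about 0.3 to 0.95 m from the base axis. Payload 3.1 kg.
Tool frame: the origin (TCP) lies midway between the tips of the shut fingers; the grasp point (between the pads) lies robot.tcp_to_grasp behind it (robot.tcp_to_grasp is the distance from the TCP to the grasp point, in m); z points along the fingers, y is the line along which they close (so a half turn about z gives the same grasp; the last joint's range is limited). The gripper opens to 85 mm and grips with 20 to 120 N. Pads are 22 mm wide; open, the fingers measure 114 mm over their backs; the gripper's body (76 mm by 85 mm) begins 54 mm behind the grasp point. The pads swing forward as they close: fully open they stand 13 mm farther back than shut.
Start: joints at [-1.233, 0.308, 1.634, -0, 1.2, -0.07], TCP at [0.248, -0.574, 0.231] pointing down, gripper open.
Joint ranges: [-3.06, 3.06], [-0.79, 1.96], [0.05, 2.63], [-1.19, 4.34], [0.05, 2.64], [-2.94, 2.94]. Speed limits (rad/s): [2.79, 2.79, 3.14, 3.14, 3.14, 3.14].

## Interface

Orientations are given as a unit quaternion [x, y, z, w].
In Python, from plant import robot, imaging gives the robot as it stands.
- The arm moves only by the tool move_arm, never from a script. Its argument "plan" is text: rows parted by semicolons, each of 4 numbers parted by spaces: the shift along the tool's x, y, z in units of 25 mm (1.0 is 25 mm), then the turn about the tool's z in units of 5 degrees (1.0 is 5 degrees). In form: tx ty tz roll; .... A call has 1 to 12 rows; each row shifts and turns the commanded pose from where the row before left it, along the tool's axes as they then stand; what a row does not reach is not made up. A row lasts 1/12 s, in which the tool goes at most 41.7 mm and 7.16 degrees, less where a joint would pass 70% of its speed; a pose out of reach is approached as far as the arm can. A call is refused whole if a number of a shift passes 1 or a number of a turn 1, either way. A call with a gripper value outside its range is refused whole. "hand" is the opening, from 0 (shut) to 1 (fully open), set as the call begins (left out, the last holds). The fingers move at their own pace and stop on an object; the grip force is fixed at half the most. Time passes only in rows, so rows that do not move let the fingers close. It gives the time, the measured TCP pose, the force, the opening and the grip force at its end, in the units of the state.
- robot.state(): the state, without advancing time (a new reading comes with each control period).
- imaging.capture(name): name is "side" or "top"; returns a dict with "image" (480x640x3 uint8, red, green, blue), "range_z" (480x640 float32, m along the optical axis (not along the pixel's ray), 0 where there is no reading), "camera_matrix" (3x3 intrinsics, pixels), "k1" (the pictures are not rectified: a ray, as slopes to the right and down, at radius r is drawn at 1 + k1 r^2 times it, then the intrinsics apply), "rvec" (rotation vector, rad) and "tvec" (3), from world to camera coordinates, as OpenCV has them. Camera axes: x right, y down, z forward; pixel columns grow to the right and rows downward; lengths in m; the calibration is good to about 2 mm. A picture is of the moment at which its call begins.
- robot.hand_in(): hands the job in; it is judged then, once.
The state is a dict: "time_s": time; "qpos": joint angles; "qvel": joint speeds; "joint_torque": joint torques, N m; "eef_pos": TCP position; "eef_rot": TCP orientation; "force": force on the tool from outside, world axes, zero at the start; "wrist_torque": the same for the moment, N m; "grip_width": finger opening in m; "finger_force": force on a finger pad.
Only numpy, scipy, OpenCV 4.12 (cv2) and the standard library are available. Lean on these libraries where they do the work, as an engineer would, in place of code of your own. Each camera call takes 0.05 s, during which the arm holds its last target. There are 200 camera calls.

## Task

Fit the dust cap to the hand-truck wheel: set the smaller domed cap, skirt down, in the hub's recess, then fit the tube driver over its dome and press straight down on the flange until the cap snaps past the wire ring and its flange lies fully home and level on the hub, and keep it pressed down with 15 to 20 N for a second to bed its seal. Feel for the snap, never press the driver on the cap with more than 24 N, since the thin flange bends, and do not push the cap past the ring with the fingers. Then stand the driver upright on its wooden board again, and leave everything else as it is.

Things in the scene. Friction and masses are not known exactly. Their poses are not given: they have to be found in the camera images.
- wheel: Small hand-truck wheel (black rubber tyre, outside diameter 200 mm, 56 mm wide, opening 124 mm) lying flat on a 210 mm square, 12 mm thick plywood base between four low wooden stops; it cannot slide. Origin: centre of the underside of the base, on the wheel's axis, at bench height. z up. The tyre's top is 68 mm above the bench.
- hub_face (a point): Centre of the hub's flat top face, on the wheel's axis, z up (64 mm above the bench unloaded); it moves with the hub. The hub is an aluminium ring of 61 mm outside diameter round a recess of 41 mm diameter, 23 mm deep. It sinks in its soft tyre about 1 mm for each 12 N pressed on it (stiffer if pressed fast) and springs back.
- wire_ring (a point): Centre of the sprung split wire ring in the recess, 4.9 mm below the hub face. The wire is 3 mm thick and narrows the recess to 33 mm; it opens under the cap's tapered skirt and snaps in above the skirt's bead. Pushing the cap past it takes about 11 to 18 N, depending on friction; the force climbs until the cap is 2 to 3 mm from home, then drops suddenly.
- cap: The dust cap that fits: plain steel, 60 g, 37 mm high, round about its z axis, upright in the tray. Origin: centre of its underside; z up. Tapered skirt of 31 mm diameter growing to 39 mm at 8 mm height (bead, to 8.8 mm), neck of 31 mm. Loose in the recess it rests on the wire ring, its underside about 7 mm below the hub face; home, 15.5 mm below, its flange on the face.
- cap_flange (a point): Centre of the top of the cap's flange, 18.5 mm above its underside. The flange is 50 mm across and 3 mm thick. On it stands the dome, 30 mm across and 18.5 mm high with straight sides for 13 mm and a rounded top: grip the cap by it.
- driver: Tube driver: aluminium, 120 mm high, 220 g, round about its z axis, standing upright on its board. Origin: centre of its open lower end (the nose); z up. The nose is a tube of 48 mm outside and 38 mm inside diameter, hollow for 30 mm, that goes over the cap's dome and bears on its flange. Above: a handle of 28 mm diameter from 44 to 120 mm height, black and ribbed below its end cap.
- driver_grip (a point): Point on the driver's axis in the middle of the handle, 85 mm above the nose: where to grip it.
- board: Wooden tool board, 200 mm along its x, 150 mm along its y, 18 mm thick, fixed. Origin: centre of its underside, at bench height. The driver and the drift stand on it.
- tray: Shallow dark steel parts tray, 200 mm along its x, 150 mm along its y, 14 mm high, with 4 mm floor and walls, fixed. Origin: centre of its underside, at bench height. The two caps and the nut are in it.
- big_cap: A larger dust cap for another wheel, which does not fit: 78 mm flange, 47 mm dome, 30 mm high, upright in the tray. Origin: centre of its underside. To be left alone.
- drift: Solid brass drift, 125 mm high, flat nose of 33 mm diameter, handle of 22 mm, standing on the board beside the driver. Origin: centre of its underside. Not for this job; to be left alone.
- nut: Steel hexagon nut, 29 mm across and 12 mm high, in the tray. Origin: centre of its underside. To be left alone.
- screwdriver: Screwdriver lying on the bench. To be left alone.
- tape_roll: Roll of packing tape, 100 mm across and 48 mm high, lying on the bench. To be left alone.
- oil_bottle: White bottle, 56 mm across and 150 mm high, standing at the side of the bench. To be left alone.
Things that resemble listed ones, but are neither listed nor needed, are in the scene too. What is shaped like the cap but orange or red is not meant.

How it is judged:
On the way, in this order (a step that is already met when the one before it is completed fails the run):
1. the cap is set loosely in the hub's recess, upright and let go, resting on the wire ring (z of cap in the frame of hub_face between -0.0095 and -0.003 m and horizontal distance between cap and hub_face below 0.004 m and angle between cap's own z axis and vertical below 0.15 rad and contact force between the fingers and cap below 0.2 N), for 0.2 s.
2. the cap is fully home in the hub and the tube driver, over its dome, presses its flange down with at least 13 N (24 N at most) for 0.8 s (z of cap in the frame of hub_face below -0.0135 m and horizontal distance between cap and hub_face below 0.003 m and angle between cap's own z axis and vertical below 0.09 rad and z of driver in the frame of cap below 0.022 m and contact force between driver and cap above 13 N), for 0.8 s.
At the end, for the whole second after the job is handed in: The cap is snapped home: its underside at least 13.5 mm below the hub face (15.5 mm is fully home), within 3 mm of the wheel's axis and within 0.09 rad of level. The driver stands upright (within 0.08 rad) on the wooden board, its centre within the board's outline, at rest, and both are let go (z of cap in the frame of hub_face below -0.0135 m and horizontal distance between cap and hub_face below 0.003 m and angle between cap's own z axis and vertical below 0.09 rad and linear speed of each of cap, driver below 0.02 m/s and angle between driver's own z axis and vertical below 0.08 rad and z of driver in the frame of board between 0.015 and 0.021 m and x of driver in the frame of board between -0.1 and 0.1 m and y of driver in the frame of board between -0.075 and 0.075 m); the robot touches nothing.
It fails at once if the driver presses the cap with more than 24 N (contact force between driver and cap above 24 N).
It fails at once if the fingers, not the driver, push the cap down past the wire ring (horizontal distance between cap and hub_face below 0.006 m and z of cap in the frame of hub_face below -0.0095 m and contact force between the fingers and cap above 1 N).
It fails at once if something else on the bench is shifted by more than 25 mm (distance of any of big_cap, drift, nut, screwdriver, tape_roll, oil_bottle from where it was at the start of the episode above 0.025 m).
It fails at once if something standing on the bench, board or tray is tipped over (angle between any of big_cap, drift, nut, oil_bottle's own z axis and vertical above 0.5 rad).
It also fails if it takes over 72 s, if anything falls off the work surface, if the arm or the gripper's body presses on something with over 40 N, if the wrist force passes 120 N, or if a joint passes its speed limit or range.

## Working session

There is one attempt and no reset: what is moved stays moved. The work goes in short steps, Python scripts to look and compute and a tool call to move; the robot and the scene stay as the last step left them, time stands still between calls to the robot, and variables do not carry over. Pictures are saved under pics/ and viewed, at most 10 in all, crops included, and the job is handed in when it is done.

Besides the shell and the picture viewer there is one more tool, called after "Request:" as a command line: name --argument value ..., lists and objects as JSON in quotes. move_arm: Moves the arm, as the interface text tells. Its arguments: {"type":"object","properties":{"plan":{"type":"string"},"hand":{"type":"number"}},"required":["plan"]}

```bash
ls; mkdir -p pics
cat > h.py <<'E'
import numpy as np, cv2, pickle
from plant import robot, imaging
def cap(n, save=None):
    c=imaging.capture(n)
    if save:
        cv2.imwrite(f'pics/{save}.png', c['image'][:,:,::-1]); pickle.dump(c,open(f'pics/{save}.pkl','wb'))
    return c
def ray(c,u,v):
    K=np.array(c['camera_matrix']);p=np.array([(u-K[0,2])/K[0,0],(v-K[1,2])/K[1,1]])
    q=p.copy()
    for _ in range(20): q=p/(1+c['k1']*(q@q))
    R=cv2.Rodrigues(np.array(c['rvec'],float))[0];t=np.array(c['tvec']).ravel()
    return -R.T@t, R.T@np.array([q[0],q[1],1.])
def onz(c,u,v,z):
    o,d=ray(c,u,v); return o+d*(z-o[2])/d[2]
def pt(c,u,v):
    o,d=ray(c,u,v); return o+d*c['range_z'][int(v),int(u)]
def cloud(c):
    h,w=c['range_z'].shape; K=np.array(c['camera_matrix'])
    uu,vv=np.meshgrid(np.arange(w),np.arange(h)); p=np.dstack([(uu-K[0,2])/K[0,0],(vv-K[1,2])/K[1,1]]); q=p.copy()
    for _ in range(20): q=p/(1+c['k1']*(q**2).sum(2,keepdims=True))
    R=cv2.Rodrigues(np.array(c['rvec'],float))[0];t=np.array(c['tvec']).ravel()
    P=np.dstack([q,np.ones((h,w))])*c['range_z'][...,None]
    P=(P-t)@R; P[c['range_z']==0]=np.nan; return P
E
python3 - <<'E'
from h import *
for n in('top','side'):
    c=cap(n,n+'0'); print(n,c['camera_matrix'],c['k1'],ray(c,320,240))
s=robot.state();print(s, robot.tcp_to_grasp)
E
```

```text
pics
top [[589.54387582   0.         318.83152266]
 [  0.         589.54387582 241.60717862]
 [  0.           0.           1.        ]] 0.055403639721729105 (array([0.36720203, 0.05158332, 1.43228063]), array([ 0.08200483, -0.00731594, -0.99661078]))
side [[552.3721466    0.         323.55298489]
 [  0.         552.3721466  237.27082454]
 [  0.           0.           1.        ]] 0.05536685867092999 (array([0.05090379, 0.85875892, 1.20470277]), array([ 0.31780499, -0.55096312, -0.77168997]))
{'time_s': 0.1, 'qpos': array([-1.23271070e+00,  3.08922172e-01,  1.63508559e+00,  2.36005956e-05,
        1.19970386e+00, -6.96934153e-02]), 'qvel': array([-0.00123732, -0.00340161, -0.00152552,  0.00024801,  0.0006073 ,
       -0.00010993]), 'joint_torque': array([-9.56394251e-04, -4.16408050e+01, -2.77644879e+01, -1.56564906e-04,
        4.03842627e-03,  2.21287543e-06]), 'eef_pos': array([ 0.24758961, -0.5730401 ,  0.23014674]), 'eef_rot': array([ 9.79286757e-01,  2.02475494e-01, -1.30858669e-04, -1.05142984e-03]), 'force': array([ 0.21232328, -0.05652122,  0.39851811]), 'wrist_torque': array([ 0.00400999, -0.03162094,  0.00507997]), 'finger_force': 0.0, 'grip_width': 0.08520652398359606} 0.0187
```

View pics/top0.png

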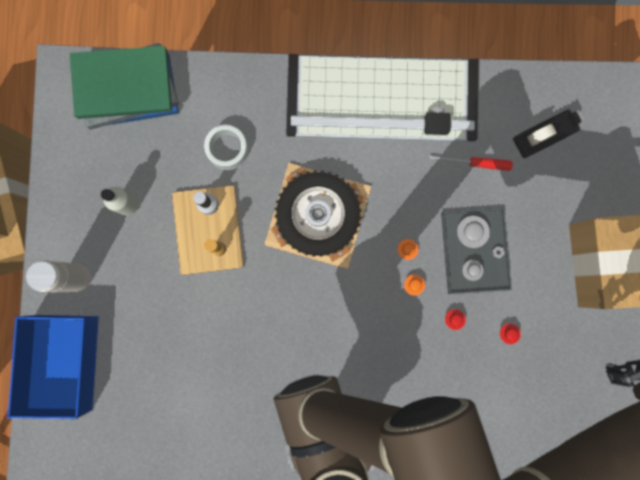

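View pics/side0.png

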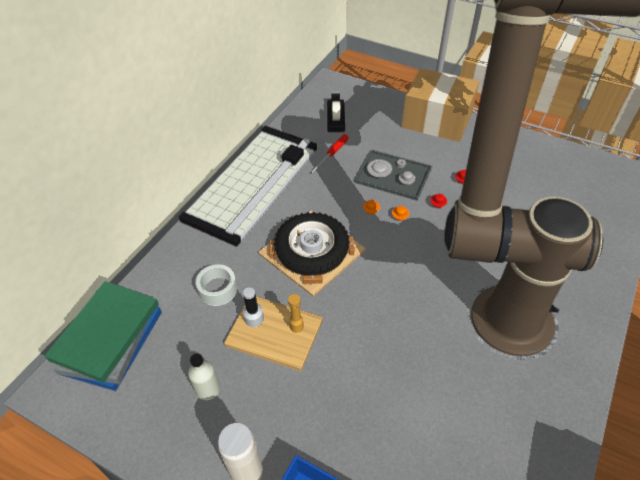

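Candidates for the cap (top view): small grey (473,268) in the tray, big grey (473,232), orange (408,249) and (414,284), red (456,319) and (510,333). The choice is the small grey one. The driver is the aluminium one with a black handle at (205,202). The brass one at (213,246) is the drift.

Run:
```python
from h import *
def comp(P,m,box):
    u0,u1,v0,v1=box; M=np.zeros(m.shape,np.uint8); M[v0:v1,u0:u1]=m[v0:v1,u0:u1]
    n,l,s,ce=cv2.connectedComponentsWithStats(M)
    for i in range(1,n):
        if s[i,4]>8:
            Q=P[l==i]; print('  n',s[i,4],'px',ce[i].round(1),'med',np.median(Q,0).round(4),'mid',((Q.max(0)+Q.min(0))/2).round(4),'ext',np.ptp(Q,axis=0).round(4))
for n,bx in(('top',dict(cap=(455,492,254,284),big=(455,492,212,252),drv=(188,222,182,222),hub=(285,350,180,245))),('side',dict(cap=(393,420,166,190),drv=(238,270,280,330),hub=(285,340,215,262)))):
    c=pickle.load(open(f'pics/{n}0.pkl','rb'));P=cloud(c);z=np.nan_to_num(P[...,2],nan=-1)
    print(n)
    for k,b in bx.items():
        for lo,hi in dict(cap=[(.012,.03),(.03,.05)],big=[(.02,.05)],drv=[(.03,.055),(.055,.12),(.12,.15)],hub=[(.055,.0665),(.03,.055),(.067,.09)])[k]:
            print(k,lo,hi); comp(P,(z>lo)&(z<hi),b)
    if n=='top':
        for z0,(u,v) in ((.0185,(473,268)),(.064,(318,211))): print(onz(c,u,v,z0))
a=cv2.imread('pics/top0.png');b=cv2.imread('pics/side0.png')
f=lambda i,u,v,r:cv2.resize(i[v-r:v+r,u-r:u+r],(390,290*0+390),interpolation=cv2.INTER_CUBIC)
cv2.imwrite('pics/crop1.png',np.hstack([f(a,473,260,30),f(a,318,211,36)]))
```

```text
top
cap 0.012 0.03
  n 205 px [471.6 269.8] med [ 0.4225 -0.3194  0.0225] mid [ 0.4221 -0.3242  0.0208] ext [0.0482 0.0481 0.0175]
cap 0.03 0.05
  n 127 px [473.9 269.7] med [ 0.4215 -0.3233  0.0393] mid [ 0.4226 -0.3247  0.0389] ext [0.0264 0.0306 0.0171]
big 0.02 0.05
  n 677 px [473.1 231.5] med [ 0.513  -0.324   0.0256] mid [ 0.5142 -0.3246  0.0305] ext [0.0751 0.0727 0.0208]
drv 0.03 0.055
  n 51 px [212.5 208.4] med [0.5471 0.294  0.0475] mid [0.555  0.3038 0.0426] ext [0.0353 0.0316 0.0248]
drv 0.055 0.12
  n 197 px [207.5 203.8] med [0.553  0.3015 0.0615] mid [0.5609 0.311  0.0875] ext [0.0455 0.0469 0.0648]
drv 0.12 0.15
  n 141 px [199.7 197.7] med [0.56   0.3103 0.1375] mid [0.5608 0.3115 0.1322] ext [0.0268 0.0276 0.0231]
hub 0.055 0.0665
  n 1344 px [319.1 209.7] med [0.5592 0.0393 0.0625] mid [0.5466 0.0506 0.0608] ext [0.1549 0.1537 0.0115]
  n 314 px [317.6 212.6] med [0.5434 0.0487 0.0626] mid [0.5443 0.0492 0.0607] ext [0.0592 0.0588 0.0115]
  n 88 px [290.  238.4] med [0.4814 0.1116 0.0631] mid [0.4848 0.1069 0.0609] ext [0.0322 0.0334 0.0112]
hub 0.03 0.055
  n 12
[... 2912 characters left out ...]
0223  0.0686] mid [ 0.5241 -0.0183  0.0707] ext [0.0735 0.0352 0.0073]
  n 43 px [288.7 224.4] med [0.6212 0.0365 0.0687] mid [0.6204 0.0411 0.0714] ext [0.0234 0.0512 0.0085]
  n 12 px [337.9 235.3] med [0.4845 0.0108 0.0679] mid [0.4843 0.0101 0.0697] ext [0.0138 0.0147 0.0052]
  n 95 px [331.4 252.8] med [0.4712 0.0707 0.0689] mid [0.4711 0.0712 0.0708] ext [0.0303 0.0698 0.0075]
  n 28 px [287.6 251.6] med [0.5736 0.1214 0.0692] mid [0.5742 0.122  0.0705] ext [0.0253 0.0287 0.0069]
  n 72 px [299.1 258.3] med [0.5384 0.1269 0.0693] mid [0.5332 0.1258 0.0704] ext [0.0551 0.027  0.0068]
  n 24 px [316.6 259.6] med [0.4958 0.11   0.0683] mid [0.4949 0.1095 0.0708] ext [0.0194 0.0195 0.0075]
```

View pics/crop1.png

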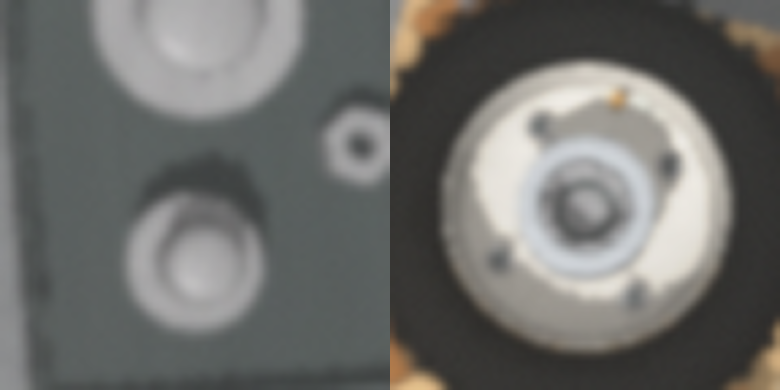

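The crop confirms the choice: the small grey cap at about (473,269) has a plain steel flange and dome, and the hub recess at (318,212) is empty. Positions from the range data:
- Cap: about (0.4223, -0.323)
- Hub: about (0.545, 0.0495)
- Driver: about (0.561, 0.3115)

I'll align the tool to the world axes and approach.

Request:
move_arm --plan "0 0 0 0.94; 0 0 0 0.94; 0 0 0 0.94; 0 0 0 0.94; 0 0 0 0.92; 0.7 -1 0 0; 0.7 -1 0 0; 0.7 -1 0 0; 0.7 -1 0 0; 0.7 -1 0 0; 0.7 -1 0 0; 0.7 -1 0 0" --hand 1

```text
time_s: 1.1
eef_pos: [0.3708, -0.3972, 0.2307]
eef_rot: [1.0, -0.0, -0.0, -0.0]
force: [0.8, -1.2, -0.3]
grip_width: 0.0855
finger_force: 0.0
```

```bash
cat >> h.py <<'E'
def go(x,y,z):
    from scipy.spatial.transform import Rotation as Ro
    s=robot.state(); R=Ro.from_quat(s['eef_rot']).as_matrix()
    d=R.T@(np.array([x,y,z])-s['eef_pos'])/.025
    print('units',d.round(3),'yawerr_units',(np.degrees(np.arctan2(R[1,0],R[0,0]))/5).round(3),'tilt',R[:,2].round(4),'t',round(s['time_s'],2),'p',s['eef_pos'].round(4),'F',s['force'].round(2),'w',round(s['grip_width'],4),round(s['finger_force'],1))
E
python3 -c "
from h import *
go(.4224,-.323,.10)"
```

```text
units [ 2.065 -2.967  5.231] yawerr_units -0.01 tilt [-6.e-04  8.e-04 -1.e+00] t 1.1 p [ 0.3708 -0.3972  0.2307] F [ 0.8  -1.16 -0.29] w 0.0855 0.0
```

Request:
move_arm --plan "0.5 -0.75 0.8 0; 0.5 -0.75 0.8 0; 0.5 -0.75 0.8 0; 0.57 -0.75 0.8 0; 0 0 1 0; 0 0 1 0; 0 0 0 0; 0 0 0 0; 0 0 0 0"

```text
time_s: 1.85
eef_pos: [0.4227, -0.3245, 0.1021]
eef_rot: [1.0, -0.0, 0.0, 0.0]
force: [0.1, -0.8, 0.2]
grip_width: 0.0852
finger_force: 0.0
```

Run:
```python
from h import *
go(.4224,-.323,.026)
c=cap('side','s1');d=cap('top','t1')
# orange/red knobs irrelevant; show crops
f=lambda i,u,v,r:cv2.resize(i[v-r:v+r,u-r:u+r],(390,390),interpolation=cv2.INTER_CUBIC)
cv2.imwrite('pics/crop2.png',np.hstack([f(c['image'],407,170,45),f(d['image'],473,260,45)])[:,:,::-1])
```

```text
units [-0.013 -0.061  3.044] yawerr_units -0.011 tilt [ 8.e-04 -7.e-04 -1.e+00] t 1.85 p [ 0.4227 -0.3245  0.1021] F [ 0.08 -0.79  0.15] w 0.0852 0.0
```

View pics/crop2.png

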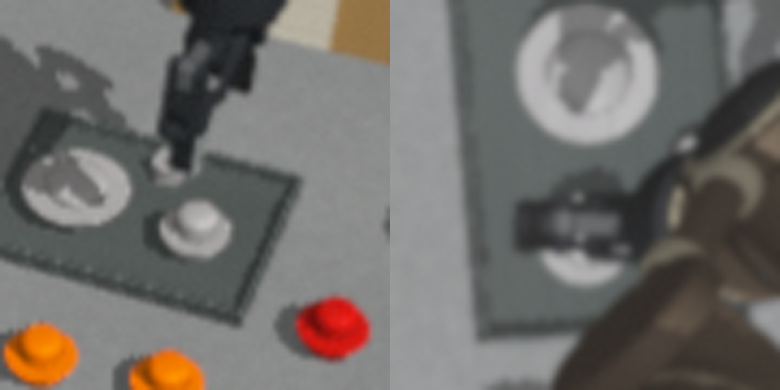

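The fingers are above the small grey cap: in the crop's side view the cap is at (195,228) with the nut behind it. The apparent offset is parallax from the height. Descending.

Request:
move_arm --plan "0 -0.06 0.6 0; 0 0 0.6 0; 0 0 0.6 0; 0 0 0.5 0; 0 0 0.3 0; 0 0 0.2 0; 0 0 0.1 0; 0 0 0 0; 0 0 0 0"

```text
time_s: 2.7
eef_pos: [0.4227, -0.3228, 0.0292]
eef_rot: [1.0, -0.0, 0.0, 0.0]
force: [0.2, 0.1, 0.1]
grip_width: 0.0855
finger_force: 0.0
```

Request:
move_arm --plan "0 0 0 0; 0 0 0 0; 0 0 0 0; 0 0 0 0; 0 0 0 0; 0 0 0 0; 0 0 0 0; 0 0 0 0; 0 0 0 0; 0 0 0 0; 0 0 0 0; 0 0 0 0" --hand 0

```text
time_s: 3.7
eef_pos: [0.4228, -0.3228, 0.0294]
eef_rot: [1.0, -0.0, 0.0, 0.0]
force: [0.1, -0.0, 6.0]
grip_width: 0.0274
finger_force: 59.0
```

Run:
```python
from h import *
go(.4224,-.323,.026)
c=cap('side','s2')
f=lambda i,u,v,r:cv2.resize(i[v-r:v+r,u-r:u+r],(500,500),interpolation=cv2.INTER_CUBIC)
cv2.imwrite('pics/crop3.png',f(c['image'],407,165,35)[:,:,::-1])
```

```text
units [-0.014  0.007  0.135] yawerr_units -0.007 tilt [ 9.e-04 -8.e-04 -1.e+00] t 3.7 p [ 0.4228 -0.3228  0.0294] F [ 0.12 -0.04  5.97] w 0.0274 59.0
```

View pics/crop3.png

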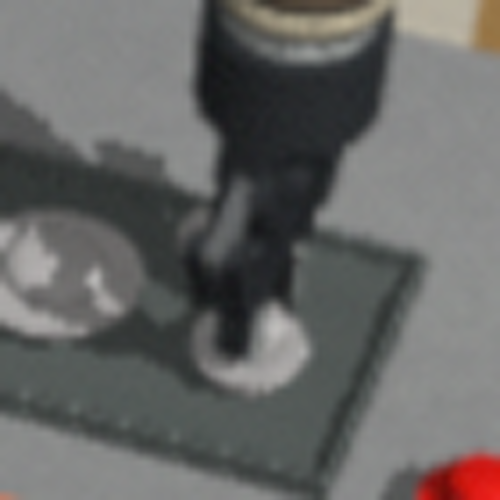

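The fingers hold the small cap by its dome, with the flange clear below them. Now I'll lift it and check the grip.

Request:
move_arm --plan "0 0 -0.2 0; 0 0 -0.5 0; 0 0 -0.8 0; 0 0 -0.8 0; 0 0 -0.8 0; 0 0 -0.8 0; 0 0 -0.8 0; 0 0 -0.5 0; 0 0 0 0; 0 0 0 0; 0 0 0 0; 0 0 0 0"

```text
time_s: 4.75
eef_pos: [0.4212, -0.3215, 0.1573]
eef_rot: [1.0, -0.0, -0.001, -0.001]
force: [0.0, -0.0, -0.3]
grip_width: 0.0273
finger_force: 59.2
```

Run:
```python
from h import *
go(.545,.0495,.16)
c=cap('side','s3');P=cloud(c)
f=lambda i,u,v,r:cv2.resize(i[v-r:v+r,u-r:u+r],(500,500),interpolation=cv2.INTER_CUBIC)
s=robot.state()['eef_pos']
# project tcp
R=c['rvec'];K=np.array(c['camera_matrix']);p=cv2.projectPoints(s[None],np.array(R,float),np.array(c['tvec'],float),K,np.array([c['k1'],0,0,0.]))[0].ravel();print(p)
u,v=p.astype(int)
cv2.imwrite('pics/crop4.png',f(c['image'],u,v,35)[:,:,::-1])
Q=P[v-35:v+35,u-35:u+35].reshape(-1,3);m=(np.hypot(*(Q[:,:2]-s[:2]).T)<.032)&(Q[:,2]>.09)&(Q[:,2]<s[2]+.005);Q=Q[m]
for z in np.arange(.095,.165,.004):
    q=Q[abs(Q[:,2]-z)<.002]
    if len(q)>2:print(round(z-s[2],3),len(q),q.min(0).round(3)[:2],q.max(0).round(3)[:2])
```

```text
units [  4.941 -14.843  -0.088] yawerr_units -0.007 tilt [-0.0022  0.002  -1.    ] t 4.75 p [ 0.4212 -0.3215  0.1573] F [ 0.   -0.05 -0.31] w 0.0273 59.2
[411.8088534  144.36499209]
-0.022 6 [ 0.407 -0.317] [ 0.423 -0.305]
-0.018 9 [ 0.41  -0.308] [ 0.434 -0.301]
-0.014 3 [ 0.403 -0.313] [ 0.419 -0.299]
-0.01 18 [ 0.402 -0.341] [ 0.446 -0.298]
-0.006 52 [ 0.399 -0.341] [ 0.446 -0.295]
-0.002 25 [ 0.396 -0.342] [ 0.445 -0.293]
0.002 7 [ 0.409 -0.326] [ 0.431 -0.3  ]
```

View pics/crop4.png

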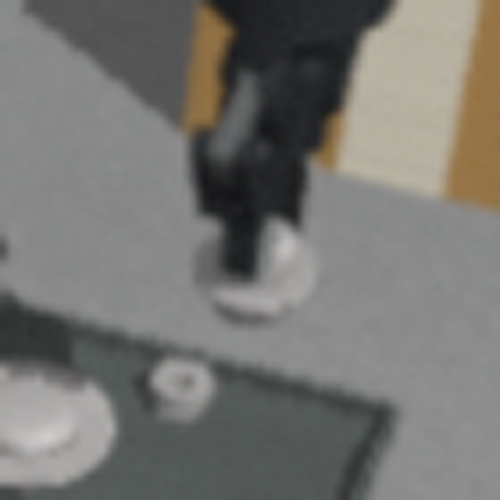

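The cap hangs level with its flange just below the tips, underside about 25 mm below the TCP. Carrying it over the hub.

Request:
move_arm --plan "0.2 -0.5 0 0; 0.4 -1 0 0; 0.4 -1 0 0; 0.4 -1 0 0; 0.4 -1 0 0; 0.4 -1 0 0; 0.4 -1 0 0; 0.4 -1 0 0; 0.4 -1 0 0; 0.4 -1 0 0; 0.4 -1 0 0; 0.4 -1 0 0"

```text
time_s: 5.8
eef_pos: [0.537, -0.0325, 0.158]
eef_rot: [1.0, -0.0, -0.001, -0.0]
force: [-0.6, 0.1, -0.9]
grip_width: 0.0275
finger_force: 59.2
```

Request:
move_arm --plan "0.2 -1 0 0; 0.1 -1 0 0; 0 -0.8 0 0; 0 -0.5 0 0; 0 0 0 0; 0 0 0 0; 0 0 0 0; 0 0 0 0; 0 0 0 0"

```text
time_s: 6.55
eef_pos: [0.545, 0.0465, 0.1588]
eef_rot: [1.0, -0.001, -0.0, 0.0]
force: [0.2, -0.6, 0.0]
grip_width: 0.0271
finger_force: 59.2
```

Run:
```python
from h import *
go(.545,.0497,.09)
```

```text
units [ 1.000e-03 -1.300e-01  2.751e+00] yawerr_units -0.025 tilt [-0.e+00 -3.e-04 -1.e+00] t 6.55 p [0.545  0.0465 0.1588] F [ 0.24 -0.65  0.  ] w 0.0271 59.2
```

Request:
move_arm --plan "0 -0.13 0.4 0; 0 0 0.6 0; 0 0 0.6 0; 0 0 0.5 0; 0 0 0.3 0; 0 0 0.2 0; 0 0 0.05 0; 0 0 0 0; 0 0 0 0; 0 0 0 0; 0 0 0 0; 0 0 0 0"

```text
time_s: 7.55
eef_pos: [0.5455, 0.0508, 0.0932]
eef_rot: [1.0, -0.0, 0.001, -0.0]
force: [0.4, 0.4, -0.4]
grip_width: 0.0275
finger_force: 59.2
```

Run:
```python
from h import *
go(.545,.0497,.083)
c=cap('side','s5');P=cloud(c);d=cap('top','t5');D=cloud(d)
f=lambda i,u,v,r:cv2.resize(i[v-r:v+r,u-r:u+r],(390,390),interpolation=cv2.INTER_CUBIC)
cv2.imwrite('pics/crop5.png',np.hstack([f(c['image'],310,232,40),f(d['image'],318,211,40)])[:,:,::-1])
for n,A in(('s',P),('t',D)):
    Q=A.reshape(-1,3)
    r=np.hypot(Q[:,0]-.545,Q[:,1]-.05)
    for lo,hi in((.06,.067),(.08,.088)):
        q=Q[(r<.036)&(Q[:,2]>lo)&(Q[:,2]<hi)]
        if len(q)>5: print(n,lo,len(q),q.min(0).round(4),q.max(0).round(4),((q.min(0)+q.max(0))/2).round(4))
```

```text
units [-0.02   0.045  0.407] yawerr_units -0.007 tilt [ 0.0012  0.     -1.    ] t 7.55 p [0.5455 0.0508 0.0932] F [ 0.37  0.41 -0.44] w 0.0275 59.2
s 0.06 112 [0.5152 0.0222 0.06  ] [0.5755 0.0801 0.0669] [0.5454 0.0512 0.0635]
s 0.08 67 [0.5211 0.0252 0.0806] [0.5668 0.0752 0.0879] [0.544  0.0502 0.0843]
t 0.06 76 [0.5147 0.022  0.0601] [0.5366 0.0782 0.0668] [0.5257 0.0501 0.0634]
t 0.08 10 [0.5213 0.0384 0.0836] [0.526  0.066  0.0878] [0.5237 0.0522 0.0857]
```

View pics/crop5.png

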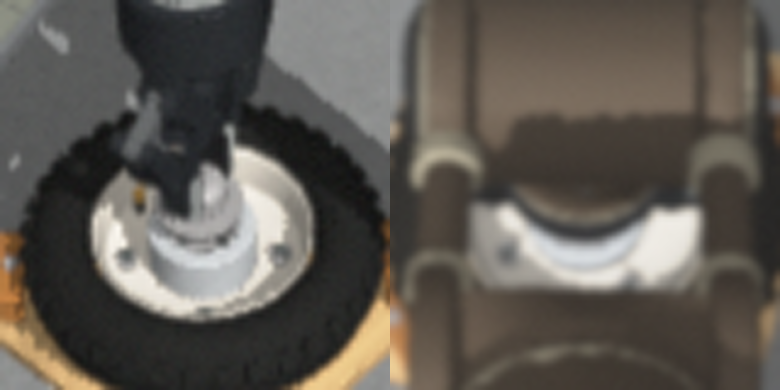

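The cap hangs centred over the hub recess, within about 1 mm in the same view. Lowering.

Request:
move_arm --plan "0.03 0 0.1 0; 0 0 0.1 0; 0 0 0.1 0; 0 0 0.05 0; 0 0 0 0; 0 0 0 0; 0 0 0 0"

```text
time_s: 8.23
eef_pos: [0.5456, 0.0505, 0.0837]
eef_rot: [1.0, -0.0, -0.0, 0.0]
force: [-1.1, -1.8, -0.4]
grip_width: 0.0271
finger_force: 59.3
```

Request:
move_arm --plan "0 0 0.03 0; 0 0 0.02 0; 0 0 0 0; 0 0 0 0; 0 0 0 0"

```text
time_s: 8.65
eef_pos: [0.546, 0.0506, 0.0828]
eef_rot: [1.0, -0.0, 0.0, 0.0]
force: [-0.7, -2.7, 3.8]
grip_width: 0.0272
finger_force: 59.6
```

Request:
move_arm --plan "-0.02 0.03 -0.02 0; 0 0 0 0; 0 0 0 0; 0 0 0 0"

```text
time_s: 8.98
eef_pos: [0.5454, 0.0502, 0.083]
eef_rot: [1.0, -0.0, 0.0, -0.0]
force: [0.1, -1.9, 2.4]
grip_width: 0.0272
finger_force: 59.5
```

Request:
move_arm --plan "0 0 0 0; 0 0 0 0; 0 0 0 0; 0 0 0 0; 0 0 0 0; 0 0 0 0" --hand 0.6

```text
time_s: 9.48
eef_pos: [0.5451, 0.0502, 0.0829]
eef_rot: [1.0, -0.0, -0.0, -0.0]
force: [0.3, -0.6, -0.7]
grip_width: 0.0512
finger_force: 0.0
```

Request:
move_arm --plan "0 0 -0.2 0; 0 0 -0.5 0; 0 0 -0.8 0; 0 0 -1 0; 0 0 -1 0; 0 0 -1 0; 0 0 -1 0; 0 -0.5 -0.8 0; 0 -1 0 0; 0 -1 0 0; 0.1 -1 0 0; 0.1 -1 0 0" --hand 1

```text
time_s: 10.48
eef_pos: [0.5506, 0.1636, 0.2425]
eef_rot: [1.0, -0.001, 0.001, -0.0]
force: [-0.0, -1.2, -0.3]
grip_width: 0.0857
finger_force: 0.0
```

Request:
move_arm --plan "0.1 -1 0 0; 0.1 -1 0 0; 0.1 -1 0 0; 0.1 -1 0 0; 0 -0.9 0 0; 0 -0.6 0 0; 0 -0.3 0 0; 0 0 0 0; 0 0 0 0; 0 0 0 0; 0 0 0 0"

```text
time_s: 11.4
eef_pos: [0.5605, 0.3063, 0.2406]
eef_rot: [1.0, -0.001, -0.0, 0.0]
force: [0.1, -0.5, 0.0]
grip_width: 0.085
finger_force: 0.0
```

Run:
```python
from h import *
go(.5612,.312,.0843)
c=cap('side','s6');P=cloud(c);d=cap('top','t6');D=cloud(d)
f=lambda i,u,v,r:cv2.resize(i[v-r:v+r,u-r:u+r],(390,390),interpolation=cv2.INTER_CUBIC)
cv2.imwrite('pics/crop6.png',np.hstack([f(c['image'],310,235,40),f(c['image'],255,290,50)])[:,:,::-1])
for n,A in(('s',P),('t',D)):
    Q=A.reshape(-1,3); r=np.hypot(Q[:,0]-.545,Q[:,1]-.05)
    for lo,hi in((.06,.067),(.070,.079),(.081,.1)):
        q=Q[(r<.036)&(Q[:,2]>lo)&(Q[:,2]<hi)]
        if len(q)>5: print(n,lo,len(q),q.min(0).round(4),q.max(0).round(4),((q.min(0)+q.max(0))/2).round(4),np.median(q[:,2]).round(4))
    q=Q[(r<.024)&(r>.017)&(Q[:,2]>.07)&(Q[:,2]<.081)]
    if len(q)>10: print('plane',np.linalg.lstsq(np.c_[q[:,:2]-[.545,.05],np.ones(len(q))],q[:,2],rcond=None)[0].round(4))
```

```text
units [ 0.03  -0.233  6.252] yawerr_units -0.022 tilt [-2.e-04 -5.e-04 -1.e+00] t 11.4 p [0.5605 0.3063 0.2406] F [ 0.09 -0.53  0.01] w 0.085 0.0
s 0.06 97 [0.516  0.0234 0.0601] [0.5753 0.0805 0.0668] [0.5456 0.0519 0.0634] 0.0639
s 0.07 102 [0.5213 0.026  0.0707] [0.5695 0.0732 0.079 ] [0.5454 0.0496 0.0748] 0.0753
s 0.081 102 [0.5291 0.0357 0.081 ] [0.5634 0.0718 0.0968] [0.5462 0.0538 0.0889] 0.0907
plane [0.0628 0.0291 0.0756]
t 0.06 137 [0.5145 0.0198 0.0601] [0.574  0.0787 0.067 ] [0.5443 0.0492 0.0635] 0.0637
t 0.07 184 [0.5207 0.0244 0.0702] [0.5693 0.0736 0.0789] [0.545  0.049  0.0746] 0.0751
t 0.081 140 [0.5288 0.0321 0.0817] [0.5614 0.0713 0.0998] [0.5451 0.0517 0.0908] 0.0912
plane [0.0078 0.0213 0.0756]
```

View pics/crop6.png

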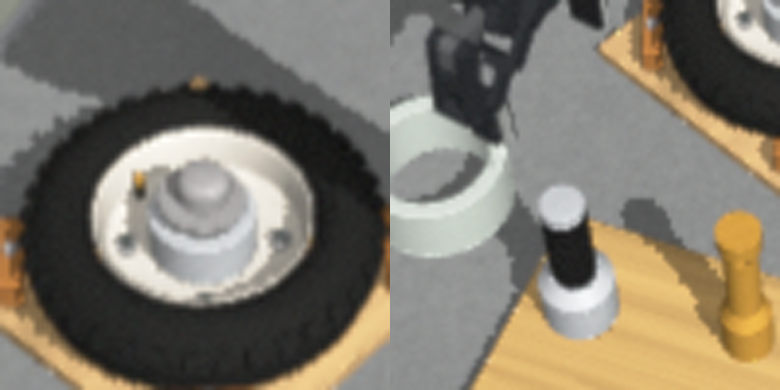

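The cap sits level and centred in the recess, at crop (200,195) left, with its flange about 11.5 mm above the face, resting on the ring. The driver stands with its handle free at crop (570,245) right. Going for the driver.

Request:
move_arm --plan "0.03 -0.2 0.5 0; 0 0 0.8 0; 0 0 0.8 0; 0 0 0.5 0; 0 0 0 0; 0 0 0 0; 0 0 0 0; 0 0 0 0"

```text
time_s: 12.17
eef_pos: [0.5622, 0.3131, 0.1771]
eef_rot: [1.0, -0.0, 0.001, -0.001]
force: [-0.0, 0.2, 0.4]
grip_width: 0.0853
finger_force: 0.0
```

Request:
move_arm --plan "-0.03 0.04 0.4 0; 0 0 0.7 0; 0 0 0.7 0; 0 0 0.7 0; 0 0 0.6 0; 0 0 0.4 0; 0 0 0.2 0; 0 0 0 0; 0 0 0 0; 0 0 0 0; 0 0 0 0; 0 0 0 0"

```text
time_s: 13.17
eef_pos: [0.5611, 0.3119, 0.0842]
eef_rot: [1.0, -0.0, 0.001, -0.0]
force: [-0.7, 0.1, 0.5]
grip_width: 0.0854
finger_force: 0.0
```

Request:
move_arm --plan "0 0 0 0; 0 0 0 0; 0 0 0 0; 0 0 0 0; 0 0 0 0; 0 0 0 0; 0 0 0 0; 0 0 0 0; 0 0 0 0; 0 0 0 0; 0 0 0 0; 0 0 0 0" --hand 0

```text
time_s: 14.17
eef_pos: [0.5605, 0.3118, 0.0832]
eef_rot: [1.0, -0.0, 0.0, -0.0]
force: [-0.2, 0.9, 1.6]
grip_width: 0.0272
finger_force: 58.9
```

Request:
move_arm --plan "0 0 -0.2 0; 0 0 -0.5 0; 0 0 -0.8 0; 0 0 -0.9 0; 0 0 -0.9 0; 0 0 -0.8 0; 0 0 -0.5 0; 0 0 -0.2 0; 0 0.3 0 0; 0 0.6 0 0; 0 0.9 0 0; 0 1 0 0"

```text
time_s: 15.17
eef_pos: [0.5585, 0.2397, 0.2006]
eef_rot: [1.0, 0.0, -0.002, 0.001]
force: [-0.8, -0.1, -3.1]
grip_width: 0.0266
finger_force: 59.3
```

Request:
move_arm --plan "0 1 0 0; -0.1 1 0 0; -0.1 1 0 0; -0.1 1 0 0; -0.1 1 0 0; -0.1 1 0 0; -0.1 0.9 0 0; 0 0.6 0 0; 0 0 0 0; 0 0 0 0; 0 0 0 0; 0 0 0 0"

```text
time_s: 16.17
eef_pos: [0.5446, 0.0544, 0.2023]
eef_rot: [1.0, -0.0, -0.001, -0.0]
force: [0.0, 0.2, -3.1]
grip_width: 0.0268
finger_force: 59.5
```

Run:
```python
from h import *
go(.5450,.0495,.165)
c=cap('side','s7');P=cloud(c)
s=robot.state()['eef_pos']
Q=P.reshape(-1,3);r=np.hypot(Q[:,0]-s[0],Q[:,1]-s[1])
for lo in np.arange(.115,.20,.006):
    q=Q[(r<.035)&(Q[:,2]>lo)&(Q[:,2]<lo+.006)]
    if len(q)>5: print(lo.round(3),len(q),q.min(0)[:2].round(4),q.max(0)[:2].round(4),((q.min(0)+q.max(0))/2).round(4)[:2])
```

```text
units [0.018 0.197 1.49 ] yawerr_units -0.002 tilt [-1.5e-03  2.0e-04 -1.0e+00] t 16.17 p [0.5446 0.0544 0.2023] F [ 0.04  0.18 -3.13] w 0.0268 59.5
0.133 9 [0.5258 0.0641] [0.5565 0.0768] [0.5412 0.0705]
0.139 26 [0.522  0.0422] [0.5582 0.0796] [0.5401 0.0609]
0.145 25 [0.5218 0.0454] [0.5623 0.079 ] [0.542  0.0622]
0.151 32 [0.5229 0.0528] [0.5568 0.0793] [0.5398 0.0661]
0.157 25 [0.5229 0.0521] [0.5604 0.0795] [0.5417 0.0658]
0.163 30 [0.5216 0.0503] [0.5674 0.0789] [0.5445 0.0646]
0.169 50 [0.523  0.0372] [0.5697 0.0811] [0.5463 0.0592]
0.175 73 [0.5244 0.0332] [0.5665 0.0793] [0.5454 0.0563]
0.181 34 [0.5269 0.0417] [0.5609 0.0714] [0.5439 0.0565]
0.187 19 [0.5329 0.0538] [0.5556 0.0712] [0.5442 0.0625]
0.193 7 [0.5341 0.0516] [0.5397 0.067 ] [0.5369 0.0593]
0.199 11 [0.5324 0.0512] [0.544  0.0738] [0.5382 0.0625]
```

Request:
move_arm --plan "0 0.2 0.2 0; 0 0 0.5 0; 0 0 0.4 0; 0 0 0.3 0; 0 0 0 0; 0 0 0 0; 0 0 0 0; 0 0 0 0; 0 0 0 0; 0 0 0 0"

```text
time_s: 17.05
eef_pos: [0.5457, 0.0491, 0.1686]
eef_rot: [1.0, -0.0, 0.001, 0.0]
force: [0.9, -0.6, -3.2]
grip_width: 0.027
finger_force: 59.6
```

Run:
```python
from h import *
from scipy.optimize import least_squares
go(.5450,.0495,.165)
s=robot.state()['eef_pos']
for n in('side','top'):
  c=cap(n,n+'8');Q=cloud(c).reshape(-1,3);r=np.hypot(Q[:,0]-s[0],Q[:,1]-s[1])
  for nm,lo,hi,R in(('nose',.105,.134,.024),('dome',.077,.088,.015),('hub',.052,.062,.0305)):
    q=Q[(abs(r-R)<.006)&(Q[:,2]>lo)&(Q[:,2]<hi)]
    if len(q)>8:
        f=least_squares(lambda p:np.hypot(q[:,0]-p[0],q[:,1]-p[1])-R,s[:2],loss='soft_l1',f_scale=.001)
        print(n,nm,len(q),f.x.round(4),q[:,2].min().round(4))
im=pickle.load(open('pics/side8.pkl','rb'))['image'];cv2.imwrite('pics/crop8.png',cv2.resize(im[160:260,260:360],(600,600),interpolation=cv2.INTER_CUBIC)[:,:,::-1])
```

```text
units [-0.027 -0.018  0.144] yawerr_units -0.007 tilt [ 0.0011 -0.     -1.    ] t 17.05 p [0.5457 0.0491 0.1686] F [ 0.92 -0.58 -3.21] w 0.027 59.6
side nose 126 [0.5481 0.0487] 0.1054
side dome 39 [0.5461 0.0491] 0.077
side hub 59 [0.5461 0.0482] 0.0521
top nose 24 [0.5471 0.0495] 0.1061
top hub 40 [0.5471 0.0489] 0.0522
```

View pics/crop8.png

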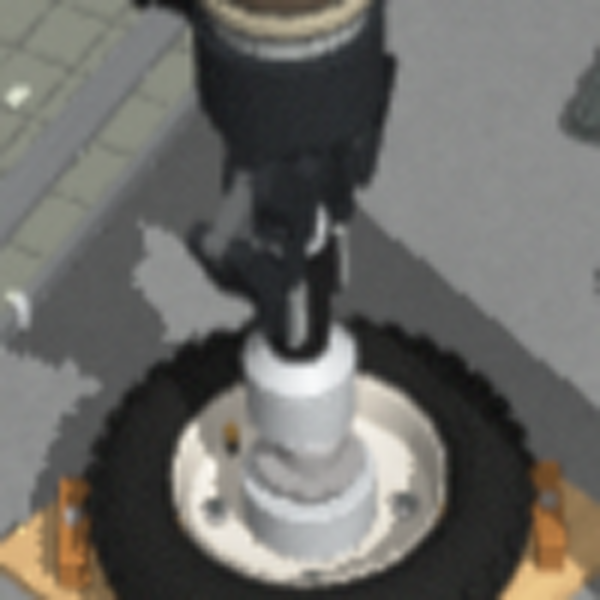

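The driver is straight over the cap, nose about 1 mm too far along +x. The hanging force reads -3.2 N, so the press force is reading + 3.2. Lowering over the dome.

Request:
move_arm --plan "-0.05 0 0.1 0; 0 0 0.2 0; 0 0 0.2 0; 0 0 0.2 0; 0 0 0.15 0; 0 0 0.1 0; 0 0 0 0; 0 0 0 0; 0 0 0 0; 0 0 0 0"

```text
time_s: 17.98
eef_pos: [0.5443, 0.0491, 0.1446]
eef_rot: [1.0, -0.0, 0.0, -0.0]
force: [0.2, 0.2, -2.7]
grip_width: 0.0269
finger_force: 59.6
```

Request:
move_arm --plan "0 0 0.02 0; 0 0 0.02 0; 0 0 0.02 0; 0 0 0.02 0; 0 0 0.02 0; 0 0 0.02 0; 0 0 0 0; 0 0 0 0"

```text
time_s: 18.65
eef_pos: [0.544, 0.0491, 0.1413]
eef_rot: [1.0, -0.0, 0.0, -0.0]
force: [0.0, -0.3, -2.0]
grip_width: 0.0266
finger_force: 59.6
```

Request:
move_arm --plan "0 0 0.01 0; 0 0 0.01 0; 0 0 0.01 0; 0 0 0.01 0; 0 0 0.01 0; 0 0 0.01 0; 0 0 0 0; 0 0 0 0"

```text
time_s: 19.32
eef_pos: [0.5442, 0.0492, 0.1399]
eef_rot: [1.0, -0.0, 0.0, -0.0]
force: [-0.1, 1.3, -0.7]
grip_width: 0.0269
finger_force: 59.6
```

Request:
move_arm --plan "0 0 0.01 0; 0 0 0.01 0; 0 0 0.01 0; 0 0 0.01 0; 0 0 0 0; 0 0 0 0"

```text
time_s: 19.82
eef_pos: [0.5443, 0.0492, 0.1392]
eef_rot: [1.0, -0.0, 0.0, -0.0]
force: [-0.0, 2.0, 3.3]
grip_width: 0.0267
finger_force: 60.0
```

Request:
move_arm --plan "0 0 0.01 0; 0 0 0.01 0; 0 0 0.01 0; 0 0 0.01 0; 0 0 0 0; 0 0 0 0"

```text
time_s: 20.32
eef_pos: [0.5445, 0.049, 0.1385]
eef_rot: [1.0, -0.0, 0.001, 0.0]
force: [-0.6, 0.7, 5.9]
grip_width: 0.0263
finger_force: 60.2
```

Request:
move_arm --plan "0 0 0.01 0; 0 0 0.01 0; 0 0 0.01 0; 0 0 0.01 0; 0 0 0 0; 0 0 0 0"

```text
time_s: 20.82
eef_pos: [0.5447, 0.0489, 0.1378]
eef_rot: [1.0, -0.0, 0.001, 0.0]
force: [-1.5, 0.5, 7.1]
grip_width: 0.0265
finger_force: 60.2
```

Request:
move_arm --plan "0 0 0.01 0; 0 0 0.01 0; 0 0 0.01 0; 0 0 0.01 0; 0 0 0 0; 0 0 0 0"

```text
time_s: 21.32
eef_pos: [0.5448, 0.0488, 0.137]
eef_rot: [1.0, -0.0, 0.001, 0.0]
force: [-1.3, 2.2, 8.2]
grip_width: 0.0269
finger_force: 60.2
```

Request:
move_arm --plan "0 0 0.01 0; 0 0 0.01 0; 0 0 0.01 0; 0 0 0.01 0; 0 0 0 0; 0 0 0 0"

```text
time_s: 21.82
eef_pos: [0.5449, 0.0488, 0.1363]
eef_rot: [1.0, -0.0, 0.001, 0.0]
force: [-1.5, 0.6, 8.1]
grip_width: 0.0267
finger_force: 60.3
```

Request:
move_arm --plan "0 0 0.01 0; 0 0 0.01 0; 0 0 0.01 0; 0 0 0.01 0; 0 0 0 0; 0 0 0 0"

```text
time_s: 22.32
eef_pos: [0.545, 0.0488, 0.1353]
eef_rot: [1.0, -0.0, 0.001, 0.0]
force: [-1.5, 0.7, 8.9]
grip_width: 0.0267
finger_force: 60.3
```

Request:
move_arm --plan "0 0 0.01 0; 0 0 0.01 0; 0 0 0.01 0; 0 0 0.01 0; 0 0 0 0; 0 0 0 0"

```text
time_s: 22.82
eef_pos: [0.5451, 0.0487, 0.1344]
eef_rot: [1.0, -0.0, 0.001, 0.0]
force: [-1.9, 0.8, 9.3]
grip_width: 0.027
finger_force: 60.3
```

Request:
move_arm --plan "0 0 0.01 0; 0 0 0.01 0; 0 0 0.01 0; 0 0 0.01 0; 0 0 0 0; 0 0 0 0"

```text
time_s: 23.32
eef_pos: [0.544, 0.0486, 0.1316]
eef_rot: [1.0, -0.0, -0.0, 0.0]
force: [0.4, -1.0, 2.0]
grip_width: 0.0268
finger_force: 59.9
```

Request:
move_arm --plan "0 0 0.01 0; 0 0 0.01 0; 0 0 0.01 0; 0 0 0 0; 0 0 0 0"

```text
time_s: 23.73
eef_pos: [0.5441, 0.0487, 0.1314]
eef_rot: [1.0, -0.0, 0.0, 0.0]
force: [-1.1, -1.8, 4.5]
grip_width: 0.0267
finger_force: 60.1
```

Snap felt: the force fell from 12.5 to 5 N of press while the tool jumped 2.8 mm down. Now building up to about 17 N of press (reading about 14).

Request:
move_arm --plan "0 0 0.01 0; 0 0 0.01 0; 0 0 0.01 0; 0 0 0.01 0; 0 0 0 0; 0 0 0 0"

```text
time_s: 24.23
eef_pos: [0.5442, 0.0486, 0.1311]
eef_rot: [1.0, -0.0, 0.0, 0.0]
force: [-1.4, -1.5, 8.3]
grip_width: 0.0269
finger_force: 60.5
```

Request:
move_arm --plan "0 0 0.01 0; 0 0 0.01 0; 0 0 0.01 0; 0 0 0 0; 0 0 0 0; 0 0 0 0"

```text
time_s: 24.73
eef_pos: [0.5443, 0.0487, 0.1309]
eef_rot: [1.0, -0.0, 0.0, 0.0]
force: [-2.7, -2.4, 10.5]
grip_width: 0.0264
finger_force: 60.7
```

Request:
move_arm --plan "0 0 0.01 0; 0 0 0.01 0; 0 0 0.01 0; 0 0 0.01 0; 0 0 0 0; 0 0 0 0; 0 0 0 0"

```text
time_s: 25.32
eef_pos: [0.5444, 0.0487, 0.1306]
eef_rot: [1.0, -0.0, 0.0, 0.0]
force: [-3.3, -3.0, 14.9]
grip_width: 0.0265
finger_force: 61.0
```

Request:
move_arm --plan "0 0 0 0; 0 0 0 0; 0 0 0 0; 0 0 0 0; 0 0 0 0; 0 0 0 0; 0 0 0 0; 0 0 0 0; 0 0 0 0; 0 0 0 0; 0 0 0 0; 0 0 0 0"

```text
time_s: 26.32
eef_pos: [0.5443, 0.0487, 0.1306]
eef_rot: [1.0, -0.0, 0.0, 0.0]
force: [-3.7, -2.4, 14.2]
grip_width: 0.0267
finger_force: 61.0
```

Run:
```python
from h import *
go(.5450,.0495,.2)
c=cap('side','s9')
cv2.imwrite('pics/crop9.png',cv2.resize(c['image'][160:260,260:360],(600,600),interpolation=cv2.INTER_CUBIC)[:,:,::-1])
```

```text
units [ 0.027 -0.03  -2.778] yawerr_units -0.003 tilt [ 3.e-04 -8.e-04 -1.e+00] t 26.32 p [0.5443 0.0487 0.1306] F [-3.73 -2.37 14.18] w 0.0267 61.0
```

Pressed at about 17.5 N for over a second. The nose height (about 65.4 mm) matches the flange fully home with the hub sunk 1.5 mm. Lifting off.

Request:
move_arm --plan "0 0 -0.05 0; 0 0 -0.1 0; 0 0 -0.2 0; 0 0 -0.4 0; 0 0 -0.6 0; 0 0 -0.8 0; 0 0 -0.8 0; 0 -0.5 0 0; 0 -1 0 0; 0 -1 0 0; 0 -1 0 0; 0 -1 0 0"

```text
time_s: 27.37
eef_pos: [0.5427, 0.1634, 0.2006]
eef_rot: [1.0, -0.001, -0.001, -0.0]
force: [0.8, -0.1, -2.6]
grip_width: 0.0267
finger_force: 59.5
```

Request:
move_arm --plan "0.1 -1 0 0; 0.1 -1 0 0; 0.1 -1 0 0; 0.1 -1 0 0; 0.1 -1 0 0; 0.1 -0.7 0 0; 0 -0.3 0 0; 0 0 0 0; 0 0 0 0; 0 0 0 0; 0 0 0 0"

```text
time_s: 28.28
eef_pos: [0.5589, 0.3103, 0.2017]
eef_rot: [1.0, -0.001, -0.0, 0.0]
force: [0.3, 0.3, -2.2]
grip_width: 0.0269
finger_force: 59.5
```

Run:
```python
from h import *
go(.5608,.3118,.0835)
s=robot.state()['eef_pos']
for n in('side','top'):
    c=cap(n,n+'10');Q=cloud(c).reshape(-1,3); r=np.hypot(Q[:,0]-.545,Q[:,1]-.05)
    q=Q[(r<.0235)&(r>.017)&(Q[:,2]>.06)&(Q[:,2]<.071)]
    print(n,'flange',np.median(q[:,2]).round(4),'plane',np.linalg.lstsq(np.c_[q[:,:2]-[.545,.05],np.ones(len(q))],q[:,2],rcond=None)[0].round(4))
    r=np.hypot(Q[:,0]-s[0],Q[:,1]-s[1]); q=Q[(r<.035)&(Q[:,2]>.06)&(Q[:,2]<.15)]
    if len(q): print('nose zmin',np.sort(q[:,2])[:6].round(4),'tcp-nose',(s[2]-q[:,2].min()).round(4))
```

```text
units [ 0.081 -0.064  4.728] yawerr_units -0.021 tilt [-8.e-04 -7.e-04 -1.e+00] t 28.28 p [0.5589 0.3103 0.2017] F [ 0.31  0.28 -2.25] w 0.0269 59.5
side flange 0.067 plane [ 0.0066 -0.0192  0.0668]
nose zmin [0.1335 0.1355 0.1366 0.1374 0.1375 0.1378] tcp-nose 0.0682
top flange 0.0661 plane [0.0014 0.0119 0.0662]
nose zmin [0.1338 0.1348 0.1404 0.1421 0.1463 0.1486] tcp-nose 0.0679
```

Cap home: flange top at 67 mm and level. Putting the driver back on its board.

Request:
move_arm --plan "0.08 -0.06 0.3 0; 0 0 0.7 0; 0 0 0.8 0; 0 0 0.8 0; 0 0 0.8 0; 0 0 0.6 0; 0 0 0.3 0; 0 0 0.15 0; 0 0 0 0; 0 0 0 0; 0 0 0 0; 0 0 0 0"

```text
time_s: 29.38
eef_pos: [0.5622, 0.3135, 0.0923]
eef_rot: [1.0, -0.0, 0.001, -0.001]
force: [-0.0, -0.1, -3.5]
grip_width: 0.0267
finger_force: 59.5
```

Request:
move_arm --plan "0 0 0.02 0; 0 0 0.02 0; 0 0 0.02 0; 0 0 0.02 0; 0 0 0 0; 0 0 0 0"

```text
time_s: 29.88
eef_pos: [0.561, 0.313, 0.0887]
eef_rot: [1.0, -0.0, -0.0, 0.0]
force: [0.3, -0.6, -2.5]
grip_width: 0.0266
finger_force: 59.5
```

Request:
move_arm --plan "0 0 0.04 0; 0 0 0.04 0; 0 0 0.04 0; 0 0 0.02 0; 0 0 0.01 0; 0 0 0 0; 0 0 0 0; 0 0 0 0"

```text
time_s: 30.55
eef_pos: [0.5612, 0.3131, 0.0851]
eef_rot: [1.0, -0.0, 0.0, -0.0]
force: [-0.5, -0.2, -2.1]
grip_width: 0.0268
finger_force: 59.5
```

Request:
move_arm --plan "0 0 0.02 0; 0 0 0.02 0; 0 0 0.01 0; 0 0 0 0; 0 0 0 0; 0 0 0 0"

```text
time_s: 31.05
eef_pos: [0.5611, 0.313, 0.0838]
eef_rot: [1.0, -0.0, 0.0, 0.0]
force: [0.1, -0.9, -3.2]
grip_width: 0.0265
finger_force: 59.5
```

Request:
move_arm --plan "0 0 0.01 0; 0 0 0.01 0; 0 0 0.01 0; 0 0 0.01 0; 0 0 0 0; 0 0 0 0; 0 0 0 0"

```text
time_s: 31.63
eef_pos: [0.5613, 0.3131, 0.0832]
eef_rot: [1.0, -0.0, 0.0, -0.0]
force: [-0.2, -0.5, 0.9]
grip_width: 0.0268
finger_force: 59.6
```

Touched down on the board. Releasing and rising.

Request:
move_arm --plan "0 0 0 0; 0 0 0 0; 0 0 0 0; 0 0 0 0; 0 0 0 0; 0 0 0 0; 0 0 0 0; 0 0 0 0; 0 0 0 0" --hand 1

```text
time_s: 32.38
eef_pos: [0.5611, 0.313, 0.0828]
eef_rot: [1.0, -0.0, -0.0, 0.0]
force: [-0.5, -1.0, -0.0]
grip_width: 0.0849
finger_force: 0.0
```

Request:
move_arm --plan "0 0 -0.2 0; 0 0 -0.5 0; 0 0 -0.8 0; 0 0 -0.9 0; 0 0 -0.9 0; 0 0 -0.9 0; 0 0 -0.9 0; 0 0 -0.6 0; 0 0 0 0; 0 0 0 0; 0 0 0 0; 0 0 0 0"

```text
time_s: 33.38
eef_pos: [0.56, 0.3125, 0.2236]
eef_rot: [1.0, -0.0, -0.001, 0.001]
force: [-0.1, 0.1, 0.2]
grip_width: 0.0853
finger_force: 0.0
```

Run:
```python
from h import *
go(.5608,.3118,.0835)
c=cap('side','s11')
cv2.imwrite('pics/last.png',cv2.resize(c['image'][180:380,180:400],(792,720))[:600,:,::-1])
```

```text
units [0.046 0.022 5.603] yawerr_units -0.007 tilt [-0.0028 -0.0013 -1.    ] t 33.38 p [0.56   0.3125 0.2236] F [-0.11  0.08  0.17] w 0.0853 0.0
```

View pics/last.png

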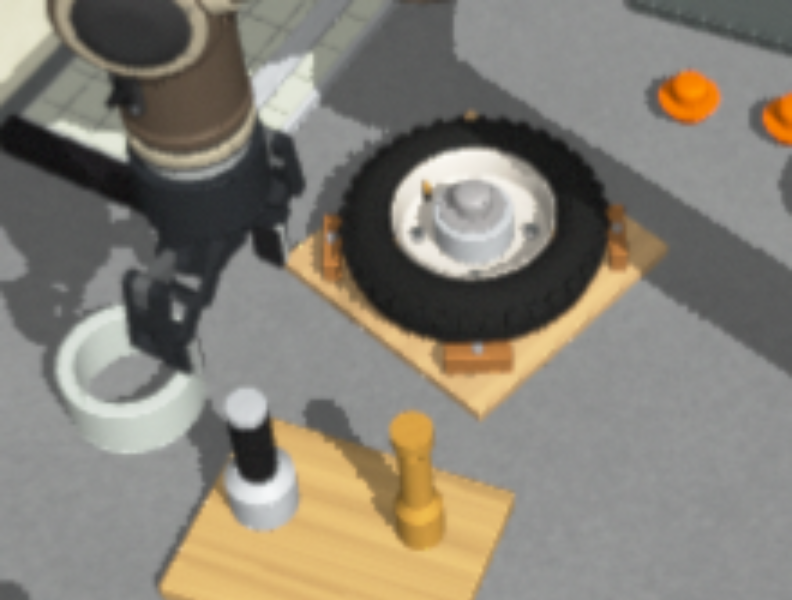

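The driver stands upright on the board at (258,460), the cap lies flush in the hub at (473,208), and the arm is clear.

```bash
python3 -c "
from plant import robot
print(robot.hand_in())"
```

```text
the job is handed in; nothing more can be done
None
```

The job is handed in (no verdict came back): the cap snapped home, lies level and was held at about 17.5 N for a second, and the driver is back upright on its board.

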